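Drive the seized jaw pin of the carbon clamp back against its keeper

ROBOT

A 6-joint arm with a two-finger parallel gripper is mounted at the origin on the work surface. World frame = base frame: x ahead of the robot, y to its left, z up, the work surface at z = 0. Lengths are in m, angles in rad, forces in N, time in s.
With the tool pointing down it reaches from about 0.325 to 0.775 m from the base axis. Payload 9.3 kg.
Tool frame: the origin (TCP) lies at the very end of the fingers, on their centre line; the grasp point (between the pads) lies 19 mm behind it; z points along the fingers, y is the line along which they close (so a half turn about z gives the same grasp; the last joint's range is limited). The gripper opens to 85 mm and grips with 20 to 120 N. Pads are 22 mm wide; open, the fingers measure 114 mm over their backs; the gripper's body (76 mm by 85 mm) begins 54 mm behind the grasp point. The pads swing forward as they close: fully open they stand 13 mm farther back than shut.
Start: joints at [-1.321, 0.259, 0.021, 1.334, 0, 1.418], TCP at [0.216, -0.506, 0.203] pointing down, gripper open.
Joint ranges: [-3.04, 3.04], [-0.91, 1.82], [-1.04, 1.36], [-1.92, 1.95], [-1.52, 1.45], [-3.14, 3.14]. Speed limits (rad/s): [2.22, 2.22, 2.79, 3.14, 3.14, 3.14].

INTERFACE

Orientations are given as a unit quaternion [x, y, z, w].
In Python, from cell import read_state, get_image, get_calibration, finish_job gives the robot as it stands.
- The arm moves only by the tool move_arm, never from a script. Its argument "motion" is a list that holds one entry, the list of rows, each a list of 7 numbers: the shift along the tool's x, y, z in m, then the turn, a rotation vector about the tool's x, y, z in degrees, then the opening, from 0 (shut) to 1 (fully open). A call has 1 to 12 rows; each row is the pose to reach, as a shift and turn from the pose commanded when the call began, along the tool's axes at that moment; what a row does not reach only later rows make up. A row lasts 1/10 s, in which the tool goes at most 50 mm and 8.59 degrees, less where a joint would pass 70% of its speed; a pose out of reach is approached as far as the arm can. A call with a gripper value outside its range is refused whole. The fingers move at their own pace and stop on an object; "grip_force" is the grip in N (left out, the last holds). Time passes only in rows, so rows that repeat a pose let the fingers close. It gives the time, the measured TCP pose, the force, the opening and the grip force at its end, in the units of the state.
- read_state(): the state, without advancing time (a new reading comes with each control period).
- get_image(name): name is "scene" or "side" or "wrist"; returns the picture (480x640x3 uint8, red, green, blue); there is no depth.
- get_calibration(name): a dict with "vertical_fov" (degrees; the focal length in pixels is half the picture's height over the tangent of half this angle, whatever the lens; pixels are square), "cx", "cy" (the principal point, pixels), "xyz" and "orientation" of the camera in the world; the wrist camera has in their place "tool_from_camera" (4x4, takes a point from camera to tool coordinates, whose origin is the TCP and whose axes are the flange's). Camera axes: x right, y down, z forward; pixel columns grow to the right and rows downward; lengths in m; the calibration is good to about 2 mm. A picture is of the moment at which its call begins: read the wrist's pose just before it. get_calibration takes no time and is no camera call.
- finish_job(): hands the job in; it is judged then, once.
The state is a dict: "clock": time; "joints": joint angles; "dq": joint speeds; "joint_torque": joint torques, N m; "tcp_pos": TCP position; "tool_rot": TCP orientation; "wrist_force": force on the tool from outside, world axes, zero at the start; "wrist_torque": the same for the moment, N m; "width": opening from 0.0 (shut) to 1.0 (fully open); "grip_force": force on a finger pad.
Only numpy, scipy, OpenCV 4.12 (cv2) and the standard library are available. Lean on these libraries where they do the work, as an engineer would, in place of code of your own. Each camera call takes 0.05 s, during which the arm holds its last target. There are 200 camera calls.

TASK

The jaw pin of the carbon clamp has seized. Take the steel drift punch from its wooden rest, put its thin end into the pin's bore on the side away from the pin's head, and push the pin slowly through until you feel its head bear firmly on the sprung keeper leaf behind it, pausing there a moment and never pressing the pin with over 20 N; then lay the punch back in its rest and let go. Work the pin with the punch only, and leave the other things on the shelf as they are.

Things in the scene. Friction and masses are not known exactly. Their poses are not given: they have to be found in the camera images.
- punch_grip (a point): centre of the steel drift punch (140 g), where to grip it: square body 16 x 16 mm, 90 mm long (45 mm either way), then a taper to a 6 mm round shank. Its x axis points along the punch to the thin end. At the start it lies level in the rest, underside 37 mm over the shelf, with about 30 mm free either way along it between the forks. (The round cork-handled tool is not part of the job.)
- punch_tip (a point): flat end of the punch's thin shank, 110 mm from punch_grip along the punch's x axis; the 6 mm shank is 57 mm long from the taper to here. The shank bears on the pin's tail
- rest_seat (a point): place of the punch's centre in its fixed dark wood rest, 45 mm over the shelf; x axis as that of a punch lying in it. Two forks, 8 mm thick, stand 36 mm either way along x; each slot is 22 mm wide, open upward, its floor 8 mm below this point, its prongs ending 5 mm above it
- bore_mouth (a point): centre of the open end of the pin's bore on the flat face of the fixed steel clamp's knuckle, 80 mm over the shelf. Its x axis points level into the bore, the way to drive the pin. Bore 10 mm wide, 2 mm chamfer, 40 mm through; the pin's 8 mm tail starts 6 to 12 mm inside. The clamp is at most 106 mm high; above 65 mm height there is 250 mm of free space before this mouth
- pin_head (a point): outer face of the pin's round head (18 mm wide, 6 mm thick), on the bore's axis at the far side of the knuckle; x axis outward, the way it is driven. The pin slides straight in the clamp and stays where it is left; it moves under a push of about 7 N, plus 0.15 N for each mm/s of speed
- clamp: the carbon clamp with its pin; origin under the knuckle at shelf height, x along the bore as above
- punch: the punch, same origin and axes as punch_grip
- spindle_mid (a point): cork-handled brass rewind spindle, a round tool 170 mm long lying on the shelf: a bystander
- focus_knob: bronze focusing knob, 48 mm wide, 42 mm high, origin under its centre: a bystander
- jar: brown stoneware jar, 90 mm wide, 130 mm high, origin under its centre: a bystander
- oil_can: brass oil can, 76 mm wide, 150 mm high, origin under its centre: a bystander
- film_can: flat round film can, 170 mm wide, 32 mm high, origin under its centre: a bystander
- lens: brass lens tube, 58 mm wide, 85 mm high, origin under its centre: a bystander
- pin: the pin; origin on the bore's axis, 30 mm behind the outer face of its head, x axis as pin_head. Behind its head stands the sprung keeper leaf, an upright steel strip 3 mm thick; the head meets it after 9 to 29 mm of travel, to be felt. From there the push rises by 4 N per mm above the pin's own 7 N; 10 N or more, standing still, is firm (12 to 17 is good), and 22 N spoils the leaf
Not all that is in view belongs to the job. There is more than one size of the punch; the job needs the largest. Leave any red look-alike of the clamp alone.

How it is judged:
By the outcome, as a careful person would: the job done as asked, in the order asked, and still so for the second after the job is handed in, with the robot touching nothing.
It also fails if it takes over 72 s, if anything falls off the work surface, if the arm or the gripper's body presses on something with over 40 N, if the wrist force passes 120 N, or if a joint passes its speed limit or range.

## Working session

There is one attempt and no reset: what is moved stays moved. The work goes in short steps, Python scripts to look and compute and a tool call to move; the robot and the scene stay as the last step left them, time stands still between calls to the robot, and variables do not carry over. Pictures are saved under pics/ and viewed, at most 10 in all, crops included, and the job is handed in when it is done.

Besides the shell and the picture viewer there is one more tool, called after "Call:" by a JSON object that holds its "name" and its "arguments". move_arm: Moves the arm, as the interface text tells. Its arguments: {"type":"object","properties":{"motion":{"type":"array","items":{"type":"array","items":{"type":"array","items":{"type":"number"}}}},"grip_force":{"type":"number"}},"required":["motion"]}

```bash
ls; mkdir -p pics
python3 - <<'E'
from cell import *
import cv2,json
for n in ("scene","side"):
    im=get_image(n); cv2.imwrite(f"pics/{n}0.png",im[:,:,::-1]); print(n,get_calibration(n))
s=read_state(); im=get_image("wrist"); cv2.imwrite("pics/wrist0.png",im[:,:,::-1]); print(get_calibration("wrist")); print(s)
E
```

```text
pics
scene {'vertical_fov': 50.05937044797324, 'cx': 323.2293198397844, 'cy': 237.36969259388545, 'xyz': array([ 1.38279058, -0.4060634 ,  1.20595955]), 'orientation': array([ 0.78560169,  0.51938617, -0.18956629, -0.27772758])}
side {'vertical_fov': 47.32387476347856, 'cx': 330.7808141520934, 'cy': 241.463739101402, 'xyz': array([ 0.31566958, -0.95684095,  1.0105043 ]), 'orientation': array([ 0.91610898, -0.12131895,  0.03955546, -0.38008079])}
{'vertical_fov': 68.94180631013664, 'cx': 319.6830920739185, 'cy': 238.32470932000706, 'tool_from_camera': array([[ 4.42420394e-05, -9.54878241e-01, -2.96997546e-01,
         7.59567645e-02],
       [ 9.99999829e-01, -1.30976688e-04,  5.70068080e-04,
        -8.58113921e-04],
       [-5.83245360e-04, -2.96997521e-01,  9.54878072e-01,
        -1.71959163e-01],
       [ 0.00000000e+00,  0.00000000e+00,  0.00000000e+00,
         1.00000000e+00]])}
{'clock': 0.1, 'joints': array([-1.32058251e+00,  2.59149368e-01,  2.08285906e-02,  1.33370888e+00,
       -4.62018814e-05,  1.41816491e+00]), 'dq': array([ 6.00596859e-04, -2.53979231e-03,  3.38411917e-03, -1.43544220e-03,
       -1.15904575e-04, -4.26762925e-05]), 'joint_torque': array([ 5.01405142e-03, -5.56693804e+01,  3.45070660e+01,  1.17028045e-02,
       -1.86785883e-04,  2.76325352e-06]), 'tcp_pos': array([ 0.21551282, -0.5056984 ,  0.20271576]), 'tool_rot': array([ 9.79782766e-01,  2.00063367e-01, -5.31493662e-05, -6.14805120e-04]), 'wrist_force': array([-0.02207497,  0.03833212,  0.39105649]), 'wrist_torque': array([0.05381908, 0.01359217, 0.01794078]), 'grip_force': 0.0, 'width': 1.002281413037148}
```

View pics/scene0.png

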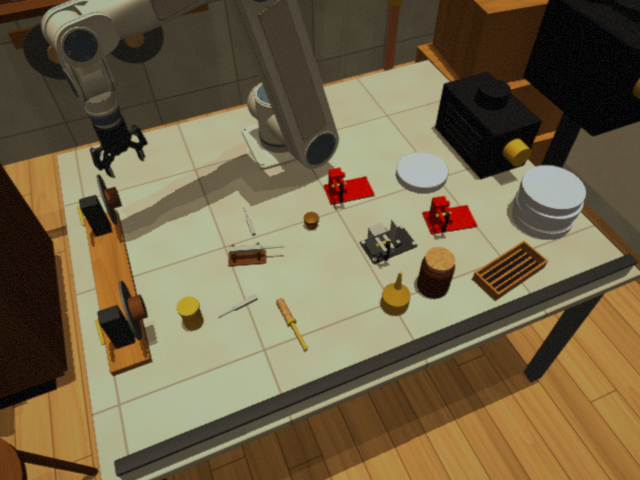

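View pics/side0.png

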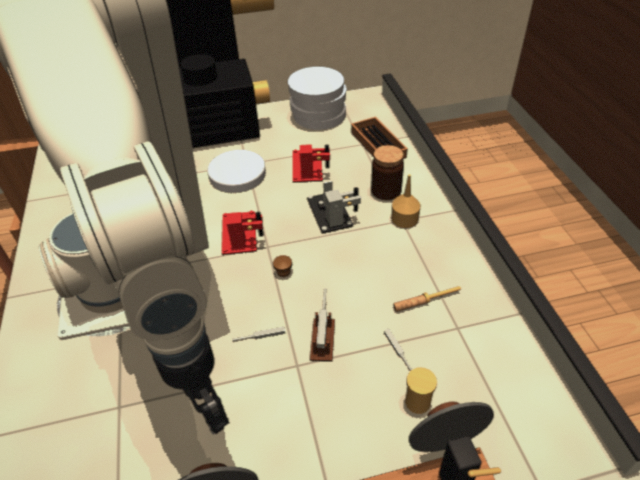

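The views show these candidates:
- **Punch in the dark rest:** scene (255,250), side (323,328). I choose this one, since it is the largest and lies in the rest.
- **Small loose punches:** scene (249,222) and (238,306). I'll leave these alone.
- **Cork-handled spindle:** scene (292,325). This is a bystander.
- **Steel clamp:** scene (388,242), side (333,205). I choose this one.
- **Red look-alikes of the clamp:** scene (347,187) and (449,215). I'll leave these alone.

```bash
cat > h.py <<'E'
import numpy as np, cv2
from cell import *
from scipy.spatial.transform import Rotation as R
from scipy.optimize import least_squares
def cam(n,state=None):
    c=get_calibration(n); f=240/np.tan(np.radians(c["vertical_fov"])/2)
    if n=="wrist":
        T=np.array(c["tool_from_camera"]); Rt=R.from_quat(state["tool_rot"]).as_matrix()
        Rm=Rt@T[:3,:3]; t=Rt@T[:3,3]+state["tcp_pos"]
    else: Rm=R.from_quat(c["orientation"]).as_matrix(); t=np.array(c["xyz"])
    return f,c["cx"],c["cy"],Rm,t
def ray(c,uv):
    f,cx,cy,Rm,t=c; d=Rm@np.array([(uv[0]-cx)/f,(uv[1]-cy)/f,1]); return t,d/np.linalg.norm(d)
def proj(c,p):
    f,cx,cy,Rm,t=c; q=Rm.T@(np.asarray(p)-t); return np.array([cx+f*q[0]/q[2],cy+f*q[1]/q[2]])
def onz(c,uv,z):
    t,d=ray(c,uv); return t+d*(z-t[2])/d[2]
def tri(obs):
    A=np.zeros((3,3));b=np.zeros(3)
    for c,uv in obs:
        t,d=ray(c,uv);P=np.eye(3)-np.outer(d,d);A+=P;b+=P@t
    p=np.linalg.solve(A,b); return p,[np.round(proj(c,p)-uv,1) for c,uv in obs]
E
python3 - <<'E'
import cv2,numpy as np
a=cv2.imread("pics/scene0.png");b=cv2.imread("pics/side0.png")
def c(im,x,y,w=80,h=60,s=5): return cv2.resize(im[y:y+h,x:x+w],None,fx=s,fy=s,interpolation=cv2.INTER_CUBIC)
m=np.vstack([np.hstack([c(a,215,220),c(b,285,285,80,60) if 0 else c(b,283,288,80,75,5)[:300] if 0 else cv2.resize(b[283:367,268:380],(400,300),interpolation=cv2.INTER_CUBIC)]),np.hstack([c(a,350,210),c(b,295,175)])])
cv2.imwrite("pics/crops.png",m)
E
```

```text
(no output)
```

View pics/crops.png

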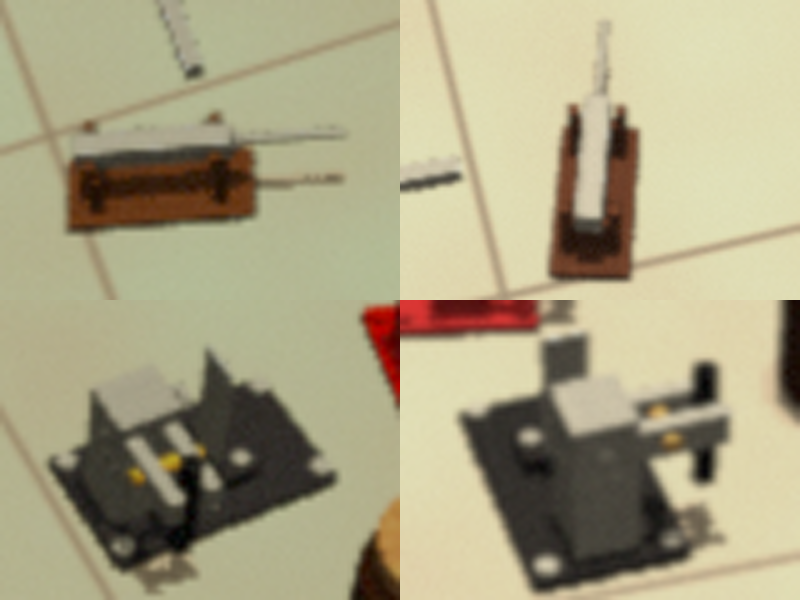

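Run:
```python
from h import *
a,b=cam("scene"),cam("side")
S=lambda x,y:(215+x/5,220+y/5); D=lambda x,y:(268+(x-400)/3.5714,283+y/3.5714)
S2=lambda x,y:(350+x/5,210+(y-300)/5); D2=lambda x,y:(295+(x-400)/5,175+(y-300)/5)
for n,s,d in [("tip",S(345,132),D(604,22)),("bodytail top",S(73,137),D(591,216)),("bodyfront top",S(230,126),D(597,95)),
 ("mouth-edge lo-x",S2(92,395),D2(573,437)),("mouth-edge hi-x",S2(130,430),D2(640,425)),("far lo-x",S2(150,368),D2(552,388)),("far hi",S2(192,400),D2(615,374)),("leaf",S2(207,350),D2(565,335)),
 ("base sw",S2(122,572),D2(540,590)),("base nw",S2(50,462),D2(460,412)),("base se",S2(335,482),D2(690,550))]:
    p,e=tri([(a,np.array(s)),(b,np.array(d))]); print(n,p.round(4),e)
```

```text
tip [ 0.4888 -0.1639  0.0435] [array([-0.1,  0.2]), array([-0.2, -0.2])]
bodytail top [ 0.4424 -0.3122  0.0561] [array([-0.5,  0.9]), array([-0.9, -1.1])]
bodyfront top [ 0.4679 -0.2264  0.054 ] [array([-0.4,  0.7]), array([-0.6, -0.8])]
mouth-edge lo-x [0.5617 0.0682 0.0937] [array([ 0.1, -0.3]), array([0.2, 0.3])]
mouth-edge hi-x [0.5962 0.0732 0.0933] [array([-0.4,  0.9]), array([-0.7, -0.9])]
far lo-x [0.5598 0.1053 0.0973] [array([ 0. , -0.1]), array([0.1, 0.1])]
far hi [0.5933 0.113  0.0967] [array([-0.5,  1.1]), array([-0.8, -1.1])]
leaf [0.5727 0.1325 0.1107] [array([-0.3,  0.7]), array([-0.5, -0.7])]
base sw [ 0.5611  0.1081 -0.0708] [array([ 2.5, -5.4]), array([4.2, 5. ])]
base nw [0.5342 0.0746 0.0666] [array([  5.8, -14.9]), array([12.1, 13.5])]
base se [ 0.6261  0.1777 -0.0402] [array([-9. , 15.1]), array([-10.1, -15.3])]
```

The punch centre comes out near (0.456, -0.269, 0.045), with its axis at about 73° yaw. The mouth face is near (0.578, 0.071) and the bore points at about 95°. These fit the given heights (body top 0.055, knuckle top 0.095) and the reach. I'll hover over the punch and turn the tool the way that stays inside the last joint's range, so the wrist camera sits behind the punch.

Call:
{"name": "move_arm", "arguments": {"motion": [[[0.05,-0.02,0,0,0,-8.5,1],[0.1,-0.04,0,0,0,-17,1],[0.15,-0.06,0,0,0,-25,1],[0.2,-0.08,0,0,0,-34,1],[0.25,-0.1,0,0,0,-42,1],[0.29,-0.115,0,0,0,-50,1],[0.313,-0.124,0,0,0,-58,1],[0.313,-0.124,0,0,0,-67,1],[0.313,-0.124,0,0,0,-75,1],[0.313,-0.124,0,0,0,-84,1],[0.313,-0.124,0,0,0,-92,1],[0.313,-0.124,0,0,0,-100,1]]]}}

```text
clock: 1.35
tcp_pos: [0.4549, -0.269, 0.203]
tool_rot: [0.474, 0.881, 0.0, -0.0]
wrist_force: [0.5, -0.1, -0.1]
width: 1.005
grip_force: 0.0
```

Call:
{"name": "move_arm", "arguments": {"motion": [[[0,0,0,0,0,-8.5,1],[0,0,0,0,0,-17,1],[0,0,0,0,0,-25,1],[0,0,0,0,0,-34,1],[0,0,0,0,0,-42,1],[0,0,0,0,0,-50,1],[0,0,0,0,0,-58,1],[0,0,0,0,0,-67,1],[0,0,0,0,0,-75,1],[0,0,0,0,0,-84,1],[0,0,0,0,0,-92,1],[0,0,0,0,0,-100,1]]]}}

```text
clock: 2.55
tcp_pos: [0.4548, -0.2691, 0.203]
tool_rot: [-0.37, 0.929, 0.0, -0.0]
wrist_force: [0.5, -0.2, 0.3]
width: 0.999
grip_force: 0.0
```

Call:
{"name": "move_arm", "arguments": {"motion": [[[0,0,0,0,0,-8.5,1],[0,0,0,0,0,-17,1],[0,0,0,0,0,-25,1],[0,0,0,0,0,-30,1],[0,0,0,0,0,-30,1],[0,0,0,0,0,-30,1]]]}}

```text
clock: 3.15
tcp_pos: [0.4549, -0.2692, 0.2031]
tool_rot: [-0.594, 0.804, 0.0, -0.0]
wrist_force: [-0.6, -0.0, -0.0]
width: 0.997
grip_force: 0.0
```

Run:
```python
from h import *
s=read_state(); im=get_image("wrist"); cv2.imwrite("pics/w1.png",im[:,:,::-1]); np.save("w1.npy",s,allow_pickle=True)
print(s)
c=cam("wrist",s)
for p in [(0.4555,-.269,.053),(.489,-.164,.045),(.579,.0707,.08)]: print(proj(c,p))
```

```text
{'clock': 3.15, 'joints': array([-6.93127628e-01,  2.22159363e-01, -2.81913664e-02,  1.32074879e+00,
        2.33320297e-06, -1.96591240e+00]), 'dq': array([ 0.00270497, -0.0003822 ,  0.00272377,  0.0014268 ,  0.00034573,
        0.0010271 ]), 'joint_torque': array([ 1.01319180e-03, -5.25385773e+01,  3.43835950e+01,  4.78506787e-03,
       -8.86444036e-05, -2.03552800e-01]), 'tcp_pos': array([ 0.45488572, -0.26915358,  0.20313375]), 'tool_rot': array([-5.94297903e-01,  8.04244975e-01,  1.47484933e-04, -3.50901969e-05]), 'wrist_force': array([-0.59217646, -0.00227114, -0.03496   ]), 'wrist_torque': array([0.05126485, 0.01923171, 0.03835245]), 'grip_force': 0.0, 'width': 0.9973834142620853}
[318.67865745 213.47270854]
[317.65730591 313.2994444 ]
[303.29516933 518.23693756]
```

View pics/w1.png

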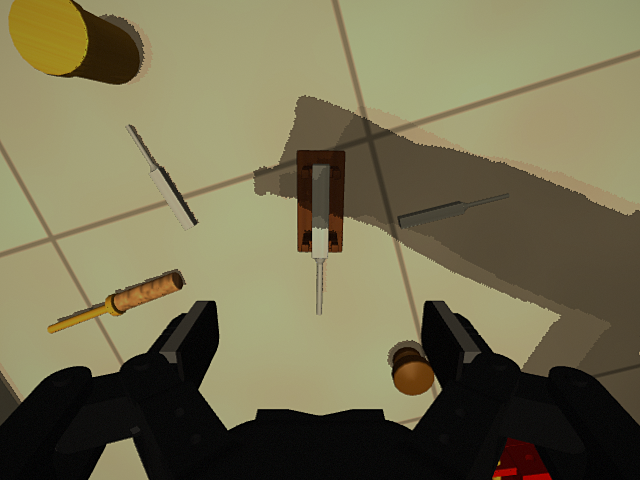

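The wrist view shows the punch in its rest, from the tail at (320,165) to the tip at (319,313). The two small punches are at (162,180) and (455,210), the spindle is at (120,300) and the knob at (412,372). Next I look at the clamp's mouth from in front.

Call:
{"name": "move_arm", "arguments": {"motion": [[[-0.035,-0.01,0,0,0,-4,1],[-0.075,-0.021,0,0,0,-8,1],[-0.115,-0.032,0,0,0,-12,1],[-0.155,-0.043,0,0,0,-16,1],[-0.195,-0.055,0,0,0,-20,1],[-0.225,-0.063,0,0,0,-22,1],[-0.239,-0.067,0,0,0,-22,1],[-0.239,-0.067,0,0,0,-22,1],[-0.239,-0.067,0,0,0,-22,1]]]}}

```text
clock: 4.1
tcp_pos: [0.5883, -0.0605, 0.2031]
tool_rot: [0.737, -0.676, -0.0, 0.0]
wrist_force: [-0.6, 0.3, -0.4]
width: 1.0
grip_force: 0.0
```

Run:
```python
from h import *
s=read_state(); im=get_image("wrist"); cv2.imwrite("pics/w2.png",im[:,:,::-1]); np.save("w2.npy",s,allow_pickle=True)
print(s["tcp_pos"],s["tool_rot"])
c=cam("wrist",s); print(proj(c,(.579,.0707,.08)))
c=cam("wrist",np.load("w1.npy",allow_pickle=True).item())
for uv,z in [((320.5,165),.053),((319.5,257),.053),((319.5,313),.048),((321,151),.01),((319,252),.01)]: print(onz(c,uv,z).round(4))
u,v=[int(x) for x in proj(cam("wrist",s),(.579,.0807,.06))]
x0=min(max(u-100,0),440);y0=min(max(v-75,0),330)
print(x0,y0); cv2.imwrite("pics/w2c.png",cv2.resize(im[y0:y0+150,x0:x0+200,::-1],None,fx=4,fy=4,interpolation=cv2.INTER_CUBIC))
```

```text
[ 0.58830041 -0.06050728  0.20311157] [ 7.37326687e-01 -6.75536286e-01 -9.91051117e-05  2.71600734e-04]
[317.2490643  350.24360784]
[ 0.4409 -0.3115  0.053 ]
[ 0.4679 -0.2269  0.053 ]
[ 0.4868 -0.1654  0.048 ]
[ 0.4375 -0.3208  0.01  ]
[ 0.4714 -0.2175  0.01  ]
216 271
```

View pics/w2c.png

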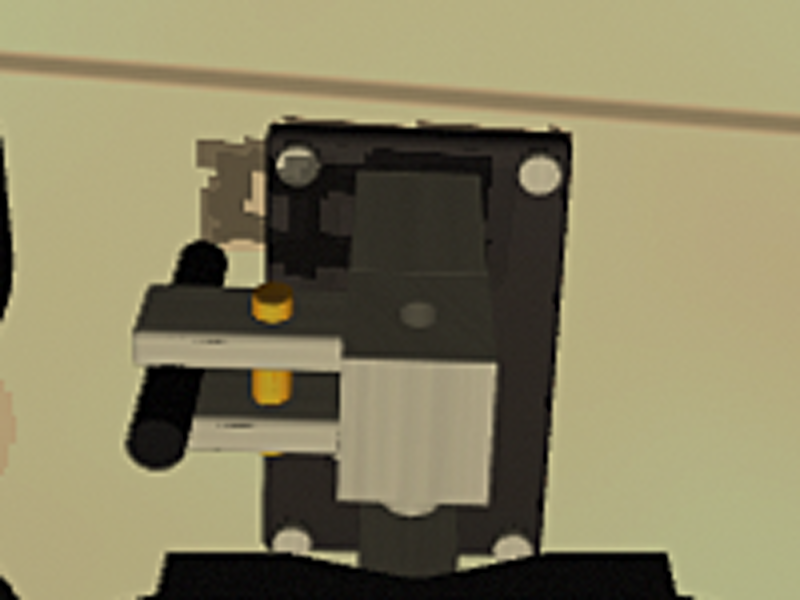

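The crop shows the clamp's face with the bore mouth at crop (418,315). The block top spans crop (342,361)-(497,361) to (337,500)-(490,503), and the pin head shows beyond it at (412,508).

Run:
```python
from h import *
s=np.load("w2.npy",allow_pickle=True).item(); c=cam("wrist",s); b=cam("side"); a=cam("scene")
W=lambda x,y:np.array((216+x/4,271+y/4)); D2=lambda x,y:np.array((295+(x-400)/5,175+(y-300)/5)); S2=lambda x,y:np.array((350+x/5,210+(y-300)/5))
print("mouth",tri([(c,W(418,315)),(b,D2(607,455))]), onz(c,W(418,315),.08))
for n,w,d,e in [("f lo",W(497,362),D2(573,437),S2(92,395)),("f hi",W(342,360),D2(640,425),S2(130,430)),("b lo",W(490,503),D2(552,388),S2(150,368)),("b hi",W(337,500),D2(615,374),S2(192,400))]:
    print(n,tri([(c,w),(b,d),(a,e)]),onz(c,w,.095))
P={k:onz(c,W(*v),.095)[:2] for k,v in dict(fl=(497,362),fh=(342,360),bl=(490,503),bh=(337,500)).items()}
ang=lambda v:np.degrees(np.arctan2(v[1],v[0]))
print("dirs",ang(P["bl"]-P["fl"]),ang(P["bh"]-P["fh"]),ang(P["fh"]-P["fl"])+90,ang(P["bh"]-P["bl"])+90, np.linalg.norm(P["bl"]-P["fl"]),np.linalg.norm(P["fh"]-P["fl"]))
B={k:onz(c,W(*v),.008)[:2] for k,v in dict(tl=(571,131),th=(268,125),bl=(540,548),bh=(262,548)).items()}
print("base",ang(B["bl"]-B["tl"]),ang(B["bh"]-B["th"]),ang(B["th"]-B["tl"])+90)
```

```text
mouth (array([0.5772607 , 0.06787272, 0.08038733]), [array([-1.2, -1.6]), array([-0.6, -0.4])]) [0.5758719 0.0698618 0.08     ]
f lo (array([0.56001267, 0.06917081, 0.09381357]), [array([-2.9, -2.3]), array([-0.6,  0.1]), array([ 0.2, -0.8])]) [0.55717169 0.07062594 0.095     ]
f hi (array([0.59514298, 0.073832  , 0.09297825]), [array([-1.6, -1. ]), array([-1.1, -0.9]), array([-0.4,  0.7])]) [0.59356569 0.0732505  0.095     ]
b lo (array([0.55812198, 0.10609664, 0.09762863]), [array([-2.9, -2.4]), array([-0.7, -0.1]), array([ 0. , -0.7])]) [0.55463907 0.11099858 0.095     ]
b hi (array([0.59274531, 0.1129866 , 0.0961696 ]), [array([-0.9,  0.5]), array([-1. , -0.9]), array([-0.6,  1.1])]) [0.59189294 0.11335696 0.095     ]
dirs 93.58952998942605 92.38830135344418 94.1247600877812 93.62230284641446 0.04045200283629282 0.03648851543749059
base 93.0757832718419 92.49964606634963 93.7386229269288
```

Call:
{"name": "move_arm", "arguments": {"motion": [[[0.025,0.019,0,0,0,8.5,1],[0.05,0.038,0,0,0,17,1],[0.075,0.057,0,0,0,25,1],[0.1,0.076,0,0,0,34,1],[0.125,0.096,0,0,0,42,1],[0.15,0.116,0,0,0,50,1],[0.175,0.135,0,0,0,58,1],[0.196,0.1515,0,0,0,67,1],[0.196,0.1515,0,0,0,75,1],[0.196,0.1515,0,0,0,84,1],[0.196,0.1515,0,0,0,92,1],[0.196,0.1515,0,0,0,100,1]]]}}

```text
clock: 5.35
tcp_pos: [0.4538, -0.2698, 0.2035]
tool_rot: [0.048, 0.999, -0.0, 0.0]
wrist_force: [-0.5, -0.6, -0.1]
width: 1.001
grip_force: 0.0
```

Call:
{"name": "move_arm", "arguments": {"motion": [[[0,0,0,0,0,8.5,0.5],[0,0,0,0,0,17,0.5],[0,0,0,0,0,25,0.5],[0,0,0,0,0,34,0.5],[0,0,0,0,0,42,0.5],[0,0,0,0,0,50,0.5],[0,0,0.015,0,0,58,0.5],[0,0,0.03,0,0,67,0.5],[0,0,0.045,0,0,75,0.5],[0,0,0.06,0,0,84,0.5],[0,0,0.07,0,0,92,0.5],[0,0,0.07,0,0,100,0.5]]]}}

```text
clock: 6.55
tcp_pos: [0.4533, -0.2692, 0.1321]
tool_rot: [0.796, 0.606, -0.0, -0.001]
wrist_force: [-0.5, -0.1, 0.8]
width: 0.497
grip_force: 0.0
```

Call:
{"name": "move_arm", "arguments": {"motion": [[[0,0,0,0,0,2.4,0.5],[0,0,0,0,0,2.4,0.5],[0,0,0,0,0,2.4,0.5]]]}}

```text
clock: 6.85
tcp_pos: [0.4544, -0.2694, 0.1335]
tool_rot: [0.806, 0.592, -0.0, 0.0]
wrist_force: [-0.1, -0.7, 0.0]
width: 0.5
grip_force: 0.0
```

Run:
```python
from h import *
s=read_state(); im=get_image("wrist"); cv2.imwrite("pics/w3.png",im[:,:,::-1]); np.save("w3.npy",s,allow_pickle=True)
print(s["tcp_pos"],s["tool_rot"],s["joints"],s["wrist_force"],s["width"])
c=cam("wrist",s)
d=np.array([np.cos(np.radians(72.6)),np.sin(np.radians(72.6)),0])
for t in (-.045,0,.045,.11): print(proj(c,np.array((.4544,-.2692,.053 if t<.1 else .045))+d*t))
```

```text
[ 0.45436776 -0.26937532  0.13349837] [ 8.05586953e-01  5.92477540e-01 -2.51221318e-05  1.59588804e-04] [-6.94010072e-01  2.51962365e-01 -1.68461830e-01  1.15007438e+00
 -1.25464620e-04  1.17932090e+00] [-0.12583727 -0.6928777   0.02718325] 0.4999436977000665
[320.04723623 289.78575315]
[320.1371262 235.4572287]
[320.23663354 175.31606482]
[320.37121091  77.83731081]
```

View pics/w3.png

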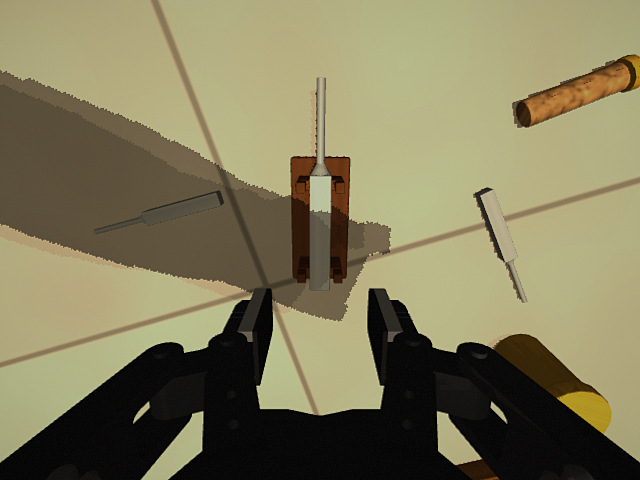

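The punch in the wrist picture matches the prediction to within 1 px: tail (320,290), tip (320,77). I'll descend and grip.

Call:
{"name": "move_arm", "arguments": {"motion": [[[0,0,0.03,0,0,0,0.5],[0,0,0.06,0,0,0,0.5],[0,0,0.08,0,0,0,0.5],[0,0,0.095,0,0,0,0.5],[0,0,0.1055,0,0,0,0.5],[0,0,0.1055,0,0,0,0.5],[0,0,0.1055,0,0,0,0.5]]]}}

```text
clock: 7.6
tcp_pos: [0.4552, -0.269, 0.0282]
tool_rot: [0.805, 0.593, 0.0, 0.0]
wrist_force: [-0.3, -0.3, 0.1]
width: 0.501
grip_force: 0.0
```

Call:
{"name": "move_arm", "arguments": {"motion": [[[0,0,0,0,0,0,0.3],[0,0,0,0,0,0,0.15],[0,0,0,0,0,0,0.1],[0,0,0,0,0,0,0.05],[0,0,0,0,0,0,0],[0,0,0,0,0,0,0],[0,0,0,0,0,0,0],[0,0,0,0,0,0,0],[0,0,0,0,0,0,0]]], "grip_force": 110}}

```text
clock: 8.5
tcp_pos: [0.455, -0.2687, 0.0278]
tool_rot: [0.806, 0.593, 0.0, -0.0]
wrist_force: [0.4, -0.1, 0.0]
width: -0.001
grip_force: 0.0
```

The fingers shut on nothing (opening 0, no grip force). I'll look before moving.

Run:
```python
from h import *
s=read_state(); im=get_image("wrist"); sd=get_image("side"); sc=get_image("scene")
z=lambda i,x,y,w,h:cv2.resize(i[y:y+h,x:x+w],(400,300),interpolation=cv2.INTER_CUBIC)
m=np.vstack([np.hstack([cv2.resize(im,(400,300)),z(sd,250,260,140,105)]),np.hstack([z(sc,200,190,140,105),z(im,220,150,200,150)])])
cv2.imwrite("pics/m4.png",m[:,:,::-1]); print(s["width"],s["tcp_pos"],s["wrist_force"],s["joints"])
```

```text
-0.0005151216530059589 [ 0.45504519 -0.26871981  0.02776934] [ 0.41734531 -0.13316471  0.01535566] [-6.92293815e-01  3.36687479e-01 -3.41716477e-01  8.92393211e-01
  3.89420555e-06  1.18084305e+00]
```

View pics/m4.png

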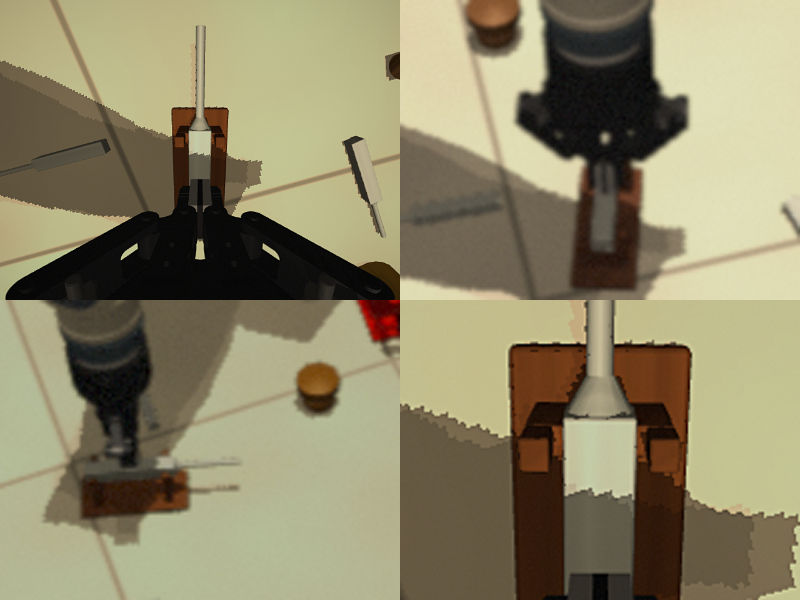

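Run:
```python
from h import *
s=read_state(); c=cam("wrist",s)
d=np.array([np.cos(np.radians(72.6)),np.sin(np.radians(72.6)),0]); e=np.array([-d[1],d[0],0])
g=np.array((.4544,-.2692,.045))
for n,t,l,z in [("tip",.11,0,0),("front L",.045,.008,.008),("front R",.045,-.008,.008),("mid L",.02,.008,.008),("mid R",.02,-.008,.008),("grip L",0,.008,.008)]: print(n,proj(c,g+d*t+e*l+[0,0,z]).round(1))
im=get_image("wrist")
cv2.imwrite("pics/w5.png",cv2.resize(im[230:430,220:420,::-1],(600,600),interpolation=cv2.INTER_CUBIC))
```

```text
tip [320.   42.5]
front L [301.1 208.3]
front R [338.5 208.4]
mid L [301.9 262.9]
mid R [337.5 262.9]
grip L [302.5 302.9]
```

View pics/w5.png

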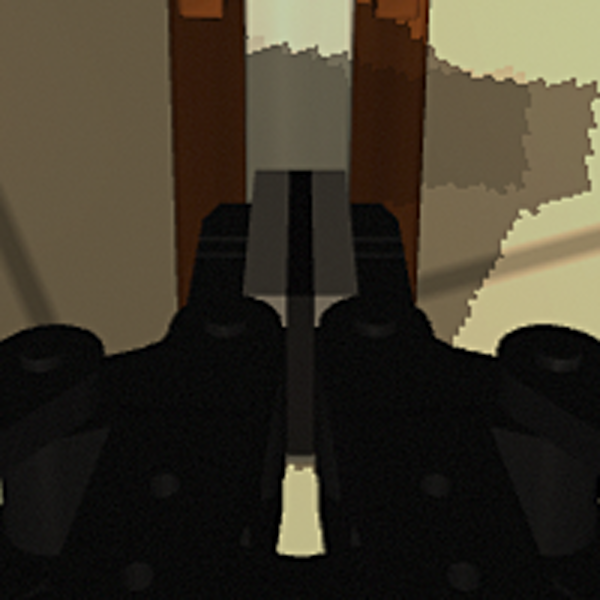

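The close crop shows the pads shut at crop (255-350, 170-295), above the top face of the punch. The rest, the punch and its tip all lie where predicted. Working back from the pads' pixels at three openings (w1, w3, w5), the finger ends come out about 28 mm behind the reported TCP. The reported TCP therefore has to go about 26 mm lower, so I'll reopen and descend in two checked steps.

Call:
{"name": "move_arm", "arguments": {"motion": [[[0,0,0,0,0,0,0.5],[0,0,0,0,0,0,0.5],[0,0,0,0,0,0,0.5],[0,0,0,0,0,0,0.5],[0,0,0.004,0,0,0,0.5],[0,0,0.008,0,0,0,0.5],[0,0,0.012,0,0,0,0.5],[0,0,0.012,0,0,0,0.5]]], "grip_force": 110}}

```text
clock: 9.5
tcp_pos: [0.4547, -0.2684, 0.015]
tool_rot: [0.806, 0.593, -0.0, -0.001]
wrist_force: [0.7, -0.3, -0.6]
width: 0.501
grip_force: 0.0
```

Call:
{"name": "move_arm", "arguments": {"motion": [[[0,0,0.003,0,0,0,0.5],[0,0,0.006,0,0,0,0.5],[0,0,0.006,0,0,0,0.5]]]}}

```text
clock: 9.8
tcp_pos: [0.4548, -0.2686, 0.0094]
tool_rot: [0.806, 0.593, -0.0, -0.0]
wrist_force: [-0.1, -0.5, -0.7]
width: 0.497
grip_force: 0.0
```

No contact, so the finger ends are indeed higher than reported. I'll go down the last few mm and close gently to check.

Call:
{"name": "move_arm", "arguments": {"motion": [[[0,0,0.004,0,0,0,0.5],[0,0,0.007,0,0,0,0.5],[0,0,0.007,0,0,0,0.5],[0,0,0.007,0,0,0,0.4],[0,0,0.007,0,0,0,0.3],[0,0,0.007,0,0,0,0.2],[0,0,0.007,0,0,0,0.15],[0,0,0.007,0,0,0,0.1],[0,0,0.007,0,0,0,0.05],[0,0,0.007,0,0,0,0],[0,0,0.007,0,0,0,0],[0,0,0.007,0,0,0,0]]], "grip_force": 110}}

```text
clock: 11.0
tcp_pos: [0.4551, -0.2687, 0.0032]
tool_rot: [0.806, 0.593, 0.0, 0.0]
wrist_force: [-1.1, 0.5, 6.2]
width: 0.158
grip_force: 107.5
```

Gripped: width 0.158, 107 N. Next I lift clear of the rest, then carry the punch to about 40 mm before the mouth, staying high.

Call:
{"name": "move_arm", "arguments": {"motion": [[[0,0,-0.005,0,0,0,0],[0,0,-0.012,0,0,0,0],[0,0,-0.022,0,0,0,0],[0,0,-0.035,0,0,0,0],[0,0,-0.05,0,0,0,0],[0,0,-0.065,0,0,0,0],[0,0,-0.08,0,0,0,0],[0,0,-0.08,0,0,0,0],[0,0,-0.08,0,0,0,0]]]}}

```text
clock: 11.9
tcp_pos: [0.4551, -0.2688, 0.083]
tool_rot: [0.806, 0.593, 0.0, 0.0]
wrist_force: [-0.0, 0.5, -0.7]
width: 0.157
grip_force: 107.6
```

Call:
{"name": "move_arm", "arguments": {"motion": [[[0.02,0.006,0,0,0,-2,0],[0.045,0.014,0,0,0,-4,0],[0.07,0.022,0,0,0,-7,0],[0.095,0.03,0,0,0,-10,0],[0.12,0.037,0,0,0,-13,0],[0.145,0.045,0,0,0,-16,0],[0.17,0.053,0,0,0,-18,0],[0.195,0.06,0,0,0,-20,0],[0.213,0.065,0,0,0,-20.8,0],[0.22,0.067,0,0,0,-20.8,0],[0.22,0.067,0,0,0,-20.8,0],[0.22,0.067,0,0,0,-20.8,0]]]}}

```text
clock: 13.1
tcp_pos: [0.584, -0.0791, 0.0823]
tool_rot: [0.685, 0.728, -0.0, -0.0]
wrist_force: [-0.6, 0.0, -1.9]
width: 0.164
grip_force: 107.5
```

Run:
```python
from h import *
s=read_state(); im=get_image("wrist"); np.save("w6.npy",s,allow_pickle=True); np.save("im6.npy",im)
print(s["tcp_pos"],s["tool_rot"],s["width"],s["grip_force"],s["wrist_force"])
cv2.imwrite("pics/w6.png",im[:,:,::-1])
c=cam("wrist",s); x=R.from_quat(s["tool_rot"]).as_matrix()[:,0]
print("dir",np.degrees(np.arctan2(x[1],x[0])),"tip pred",proj(c,s["tcp_pos"]+[0,0,.042]+.11*x),"mouth",proj(c,(.5757,.071,.08)))
```

```text
[ 0.58395696 -0.07907675  0.08231534] [ 6.85498897e-01  7.28073500e-01 -3.38129484e-04 -3.55242784e-04] 0.16374760054191448 107.51178860664368 [-0.60158779  0.03450331 -1.87622831]
dir 93.450275110951 tip pred [320.06852094  22.55428426] mouth [321.99317177 -57.14194314]
```

View pics/w6.png

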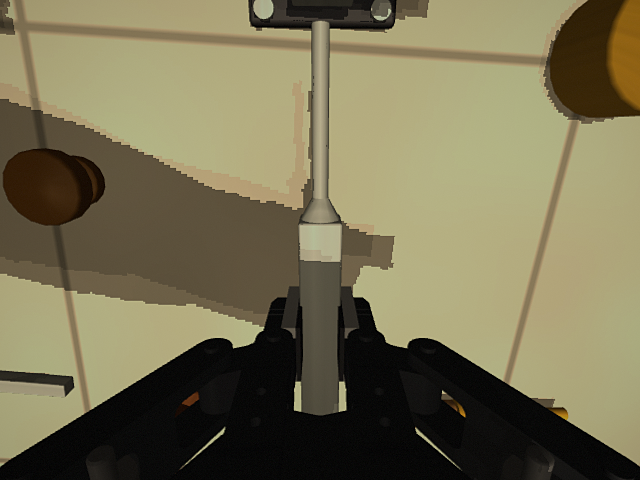

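The wrist picture shows the punch straight in the pads, with its tip at (320,21) where predicted (320,22). The clamp's base is ahead at the top of the picture. I'll lower to bore height, shift 1 mm sideways and go to just short of the mouth.

Call:
{"name": "move_arm", "arguments": {"motion": [[[0,0.001,0.01,0,0,0,0],[0,0.001,0.02,0,0,0,0],[0,0.001,0.03,0,0,0,0],[0,0.001,0.038,0,0,0,0],[0,0.001,0.0443,0,0,0,0],[0,0.001,0.0443,0,0,0,0],[0.01,0.001,0.0443,0,0,0,0],[0.018,0.001,0.0443,0,0,0,0],[0.026,0.001,0.0443,0,0,0,0],[0.032,0.001,0.0443,0,0,0,0],[0.034,0.001,0.0443,0,0,0,0],[0.034,0.001,0.0443,0,0,0,0]]]}}

```text
clock: 14.35
tcp_pos: [0.5835, -0.0441, 0.0386]
tool_rot: [0.685, 0.729, 0.0, 0.0]
wrist_force: [-0.5, 0.2, -2.1]
width: 0.161
grip_force: 107.5
```

Run:
```python
from h import *
s=read_state(); im=get_image("wrist"); sd=get_image("side"); sc=get_image("scene")
print(s["tcp_pos"],s["tool_rot"],s["wrist_force"])
x=R.from_quat(s["tool_rot"]).as_matrix()[:,0]; tip=s["tcp_pos"]+[0,0,.042]+.11*x; print("tip",tip)
for n in("wrist","side","scene"):
    c=cam(n,s); print(n,proj(c,tip),proj(c,(.5757,.071,.08)))
z=lambda i,x,y,w,h:cv2.resize(i[y:y+h,x:x+w],(400,300),interpolation=cv2.INTER_CUBIC)
m=np.vstack([np.hstack([z(im,260,0,120,90),z(sd,295,175,80,60)]),np.hstack([z(sc,335,200,80,60),z(sd,270,160,160,120)])])
cv2.imwrite("pics/m7.png",m[:,:,::-1])
```

```text
[ 0.5835176  -0.04414661  0.03864075] [6.85044159e-01 7.28501530e-01 6.40407236e-05 1.28926345e-04] [-0.48983734  0.19589059 -2.07611117]
tip [0.57676041 0.06564565 0.08062974]
wrist [320.22401266  22.57704999] [317.97514636   4.1208502 ]
side [335.82484951 206.07911519] [334.89050732 205.01041642]
scene [369.78138943 235.71485772] [371.30012637 235.01485362]
```

View pics/m7.png

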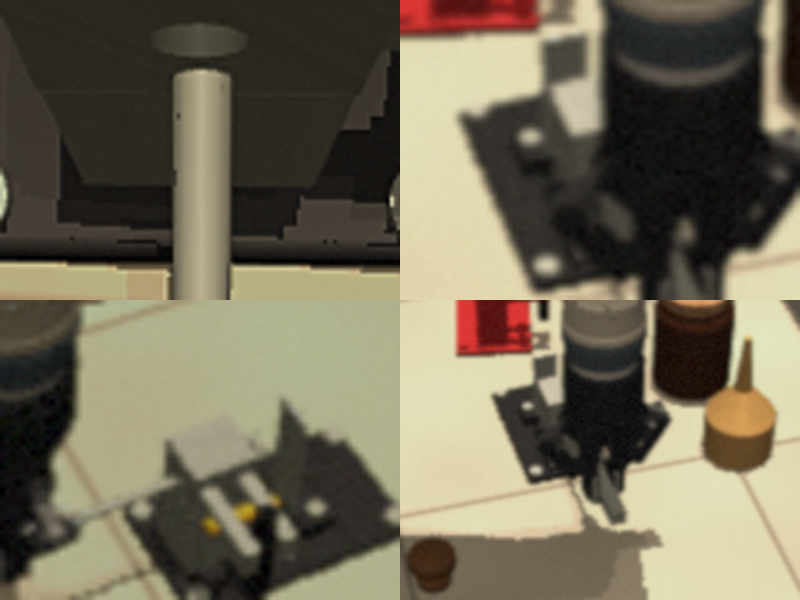

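The wrist crop shows the bore mouth at picture (320,12) directly ahead of the tip at (320.6,21), lateral error about 0.4 mm. I'll enter slowly and watch the forces.

Call:
{"name": "move_arm", "arguments": {"motion": [[[0.001,-0.0004,0,0,0,0,0],[0.002,-0.0004,0,0,0,0,0],[0.003,-0.0004,0,0,0,0,0],[0.004,-0.0004,0,0,0,0,0],[0.005,-0.0004,0,0,0,0,0],[0.006,-0.0004,0,0,0,0,0],[0.006,-0.0004,0,0,0,0,0]]]}}

```text
clock: 15.2
tcp_pos: [0.5826, -0.0385, 0.0385]
tool_rot: [0.685, 0.728, -0.0, -0.0]
wrist_force: [0.3, -0.5, -1.7]
width: 0.163
grip_force: 107.5
```

Call:
{"name": "move_arm", "arguments": {"motion": [[[0.001,0,0,0,0,0,0],[0.002,0,0,0,0,0,0],[0.003,0,0,0,0,0,0],[0.003,0,0,0,0,0,0]]]}}

```text
clock: 15.6
tcp_pos: [0.5825, -0.0355, 0.0385]
tool_rot: [0.685, 0.728, 0.0, -0.0]
wrist_force: [-0.3, 0.8, -1.7]
width: 0.163
grip_force: 107.5
```

Inside with no contact forces. I'll go on in small steps until the pin's tail is felt.

Call:
{"name": "move_arm", "arguments": {"motion": [[[0.0005,0,0,0,0,0,0],[0.001,0,0,0,0,0,0],[0.0015,0,0,0,0,0,0],[0.002,0,0,0,0,0,0],[0.0025,0,0,0,0,0,0],[0.003,0,0,0,0,0,0]]]}}

```text
clock: 16.2
tcp_pos: [0.5823, -0.0326, 0.0385]
tool_rot: [0.685, 0.728, -0.0, -0.0]
wrist_force: [-0.5, 0.9, -1.1]
width: 0.163
grip_force: 107.5
```

Call:
{"name": "move_arm", "arguments": {"motion": [[[0.0005,0,0,0,0,0,0],[0.001,0,0,0,0,0,0],[0.0015,0,0,0,0,0,0],[0.002,0,0,0,0,0,0],[0.0025,0,0,0,0,0,0],[0.003,0,0,0,0,0,0]]]}}

```text
clock: 16.8
tcp_pos: [0.5823, -0.031, 0.0386]
tool_rot: [0.686, 0.728, -0.001, 0.001]
wrist_force: [-0.8, -8.1, -1.1]
width: 0.16
grip_force: 107.5
```

Call:
{"name": "move_arm", "arguments": {"motion": [[[0.0005,0,0,0,0,0,0],[0.001,0,0,0,0,0,0],[0.0015,0,0,0,0,0,0],[0.002,0,0,0,0,0,0],[0.0025,0,0,0,0,0,0],[0.003,0,0,0,0,0,0]]]}}

```text
clock: 17.4
tcp_pos: [0.5821, -0.0281, 0.0386]
tool_rot: [0.686, 0.728, -0.001, 0.001]
wrist_force: [-0.7, -7.7, -0.7]
width: 0.162
grip_force: 107.5
```

The tail is felt: the pin moves at about 7.7 N and has travelled about 3.5 mm. I'll continue in 2.5–3 mm steps, reading the force each time.

Call:
{"name": "move_arm", "arguments": {"motion": [[[0.0005,0,0,0,0,0,0],[0.001,0,0,0,0,0,0],[0.0015,0,0,0,0,0,0],[0.002,0,0,0,0,0,0],[0.0025,0,0,0,0,0,0],[0.003,0,0,0,0,0,0]]]}}

```text
clock: 18.0
tcp_pos: [0.582, -0.0251, 0.0387]
tool_rot: [0.686, 0.728, -0.001, 0.001]
wrist_force: [-0.5, -7.6, -1.4]
width: 0.163
grip_force: 107.5
```

Call:
{"name": "move_arm", "arguments": {"motion": [[[0.0005,0,0,0,0,0,0],[0.001,0,0,0,0,0,0],[0.0015,0,0,0,0,0,0],[0.002,0,0,0,0,0,0]]]}}

```text
clock: 18.4
tcp_pos: [0.5818, -0.0231, 0.0386]
tool_rot: [0.686, 0.728, -0.001, 0.001]
wrist_force: [-0.5, -8.2, -1.1]
width: 0.16
grip_force: 107.5
```

Call:
{"name": "move_arm", "arguments": {"motion": [[[0.0005,0,0,0,0,0,0],[0.001,0,0,0,0,0,0],[0.0015,0,0,0,0,0,0],[0.002,0,0,0,0,0,0]]]}}

```text
clock: 18.8
tcp_pos: [0.5817, -0.0211, 0.0386]
tool_rot: [0.686, 0.728, -0.001, 0.001]
wrist_force: [0.3, -7.7, -1.9]
width: 0.161
grip_force: 107.5
```

Call:
{"name": "move_arm", "arguments": {"motion": [[[0.0005,0,0,0,0,0,0],[0.001,0,0,0,0,0,0],[0.0015,0,0,0,0,0,0],[0.002,0,0,0,0,0,0]]]}}

```text
clock: 19.2
tcp_pos: [0.5816, -0.0191, 0.0386]
tool_rot: [0.686, 0.728, -0.001, 0.001]
wrist_force: [-0.5, -8.0, -1.8]
width: 0.166
grip_force: 107.5
```

Call:
{"name": "move_arm", "arguments": {"motion": [[[0.0005,0,0,0,0,0,0],[0.001,0,0,0,0,0,0],[0.0015,0,0,0,0,0,0],[0.002,0,0,0,0,0,0]]]}}

```text
clock: 19.6
tcp_pos: [0.5815, -0.0171, 0.0387]
tool_rot: [0.686, 0.728, -0.001, 0.001]
wrist_force: [0.2, -7.8, -1.7]
width: 0.158
grip_force: 107.5
```

Call:
{"name": "move_arm", "arguments": {"motion": [[[0.0005,0,0,0,0,0,0],[0.001,0,0,0,0,0,0],[0.0015,0,0,0,0,0,0],[0.002,0,0,0,0,0,0],[0.0025,0,0,0,0,0,0]]]}}

```text
clock: 20.1
tcp_pos: [0.5814, -0.0146, 0.0387]
tool_rot: [0.686, 0.728, -0.001, 0.001]
wrist_force: [-0.2, -8.0, -1.2]
width: 0.162
grip_force: 107.5
```

Call:
{"name": "move_arm", "arguments": {"motion": [[[0.0005,0,0,0,0,0,0],[0.001,0,0,0,0,0,0],[0.0015,0,0,0,0,0,0],[0.002,0,0,0,0,0,0],[0.0025,0,0,0,0,0,0]]]}}

```text
clock: 20.6
tcp_pos: [0.5812, -0.0123, 0.0387]
tool_rot: [0.686, 0.728, -0.001, 0.001]
wrist_force: [-0.2, -10.2, -1.4]
width: 0.159
grip_force: 107.5
```

The force is rising (10.2 N), so the leaf is touched. I advance gently by 1 mm and hold.

Call:
{"name": "move_arm", "arguments": {"motion": [[[0.0003,0,0,0,0,0,0],[0.0006,0,0,0,0,0,0],[0.001,0,0,0,0,0,0],[0.001,0,0,0,0,0,0]]]}}

```text
clock: 21.0
tcp_pos: [0.5812, -0.0117, 0.0387]
tool_rot: [0.686, 0.728, -0.001, 0.001]
wrist_force: [-0.0, -11.4, -1.1]
width: 0.157
grip_force: 107.5
```

Call:
{"name": "move_arm", "arguments": {"motion": [[[0.0003,0,0,0,0,0,0],[0.0006,0,0,0,0,0,0],[0.001,0,0,0,0,0,0],[0.001,0,0,0,0,0,0]]]}}

```text
clock: 21.4
tcp_pos: [0.5812, -0.0111, 0.0388]
tool_rot: [0.686, 0.728, -0.001, 0.002]
wrist_force: [-0.6, -11.8, -0.3]
width: 0.163
grip_force: 107.5
```

Call:
{"name": "move_arm", "arguments": {"motion": [[[0.0003,0,0,0,0,0,0],[0.0006,0,0,0,0,0,0],[0.0008,0,0,0,0,0,0],[0.0008,0,0,0,0,0,0],[0.0008,0,0,0,0,0,0],[0.0008,0,0,0,0,0,0],[0.0008,0,0,0,0,0,0],[0.0008,0,0,0,0,0,0],[0.0008,0,0,0,0,0,0],[0.0008,0,0,0,0,0,0]]]}}

```text
clock: 22.4
tcp_pos: [0.5812, -0.0106, 0.0388]
tool_rot: [0.686, 0.728, -0.002, 0.002]
wrist_force: [-0.5, -15.0, -0.7]
width: 0.161
grip_force: 107.5
```

Call:
{"name": "move_arm", "arguments": {"motion": [[[0,0,0,0,0,0,0],[0,0,0,0,0,0,0],[0,0,0,0,0,0,0],[0,0,0,0,0,0,0],[0,0,0,0,0,0,0]]]}}

```text
clock: 22.9
tcp_pos: [0.5812, -0.0107, 0.0388]
tool_rot: [0.686, 0.728, -0.002, 0.002]
wrist_force: [-0.9, -14.0, -0.8]
width: 0.163
grip_force: 107.5
```

The push holds at 14–15 N standing still, so I'll withdraw straight back.

Call:
{"name": "move_arm", "arguments": {"motion": [[[-0.003,0,0,0,0,0,0],[-0.007,0,0,0,0,0,0],[-0.012,0,0,0,0,0,0],[-0.018,0,0,0,0,0,0],[-0.024,0,0,0,0,0,0],[-0.032,0,0,0,0,0,0],[-0.04,0,0,0,0,0,0],[-0.05,0,0,0,0,0,0],[-0.06,0,0,0,0,0,0],[-0.068,0,0,0,0,0,0],[-0.072,0,0,0,0,0,0],[-0.072,0,0,0,0,0,0]]]}}

```text
clock: 24.1
tcp_pos: [0.5852, -0.0805, 0.0384]
tool_rot: [0.686, 0.728, -0.0, -0.0]
wrist_force: [-0.3, 0.6, -1.0]
width: 0.159
grip_force: 107.5
```

Call:
{"name": "move_arm", "arguments": {"motion": [[[0,0,-0.015,0,0,0,0],[0,0,-0.03,0,0,0,0],[0,0,-0.043,0,0,0,0],[0,0,-0.043,0,0,0,0],[0,0,-0.043,0,0,0,0]]]}}

```text
clock: 24.6
tcp_pos: [0.5851, -0.0795, 0.0812]
tool_rot: [0.685, 0.728, 0.0, 0.0]
wrist_force: [0.3, 0.4, -1.7]
width: 0.163
grip_force: 107.6
```

Run:
```python
from h import *
s=read_state(); im=get_image("wrist"); 
q=R.from_quat(s["tool_rot"]).as_matrix(); print(s["tcp_pos"],q.round(4),s["wrist_force"],s["clock"])
c=cam("wrist",s); x=q[:,0]
print("yaw",np.degrees(np.arctan2(x[1],x[0])),"tip pred",proj(c,s["tcp_pos"]+q@np.array([.11,0,-.042])))
# measured shank: compare image with im6 (same grip) by template matching around the tip & body front
a=cv2.cvtColor(np.load("im6.npy"),cv2.COLOR_RGB2GRAY); b=cv2.cvtColor(im,cv2.COLOR_RGB2GRAY)
for n,(x0,y0,x1,y1) in dict(taper=(296,185,346,240),body=(294,212,346,300)).items():
    r=cv2.matchTemplate(b[y0-15:y1+15,x0-15:x1+15],a[y0:y1,x0:x1],cv2.TM_CCOEFF_NORMED); m=cv2.minMaxLoc(r); print(n,m[1],np.array(m[3])-15)
t=np.array([.4551,-.2687])-s["tcp_pos"][:2]; print("dx,dy",q[:2,0]@t,q[:2,1]@t)
```

```text
[ 0.58511423 -0.07951834  0.08124158] [[-6.100e-02  9.981e-01  1.000e-04]
 [ 9.981e-01  6.100e-02  0.000e+00]
 [ 0.000e+00  1.000e-04 -1.000e+00]] [ 0.33164597  0.42325023 -1.74166908] 24.6
yaw 93.49733957883468 tip pred [320.19157899  22.56415238]
taper 0.9578097462654114 [0 0]
body 0.9690629243850708 [0 0]
dx,dy -0.18089818197639207 -0.14131259293274714
```

No slip: the punch sits in the pads exactly as before. I'll carry it back over the rest.

Call:
{"name": "move_arm", "arguments": {"motion": [[[-0.02,-0.016,0,0,0,2,0],[-0.04,-0.031,0,0,0,4.5,0],[-0.06,-0.047,0,0,0,7,0],[-0.08,-0.062,0,0,0,9.5,0],[-0.1,-0.078,0,0,0,12,0],[-0.12,-0.094,0,0,0,14.5,0],[-0.14,-0.109,0,0,0,17,0],[-0.16,-0.125,0,0,0,19,0],[-0.175,-0.136,0,0,0,20.8,0],[-0.181,-0.1413,0,0,0,20.8,0],[-0.181,-0.1413,0,0,0,20.8,0],[-0.181,-0.1413,0,0,0,20.8,0]]]}}

```text
clock: 25.85
tcp_pos: [0.4552, -0.2684, 0.0812]
tool_rot: [0.805, 0.593, 0.0, -0.0]
wrist_force: [-0.3, -0.3, -1.3]
width: 0.158
grip_force: 107.6
```

Call:
{"name": "move_arm", "arguments": {"motion": [[[0,0,0.02,0,0,0,0],[0,0,0.035,0,0,0,0],[0,0,0.045,0,0,0,0],[0,0,0.05,0,0,0,0],[0,0,0.05,0,0,0,0],[0,0,0.05,0,0,0,0]]]}}

```text
clock: 26.45
tcp_pos: [0.4555, -0.269, 0.0319]
tool_rot: [0.805, 0.593, 0.0, 0.0]
wrist_force: [0.1, -0.4, -1.4]
width: 0.16
grip_force: 107.7
```

Run:
```python
from h import *
s=read_state(); q=R.from_quat(s["tool_rot"]).as_matrix(); print(s["tcp_pos"],s["wrist_force"],np.degrees(np.arctan2(q[1,0],q[0,0])))
t=np.array([.4551,-.2687])-s["tcp_pos"][:2]; print(q[:2,0]@t,q[:2,1]@t)
```

```text
[ 0.45552128 -0.26903055  0.03192975] [ 0.14893863 -0.35366724 -1.38737219] 72.70460120405066
0.00019035403710623768 -0.000500503298580504
```

Call:
{"name": "move_arm", "arguments": {"motion": [[[0,0,0.006,0,0,0,0],[0,0,0.012,0,0,0,0],[0,0,0.017,0,0,0,0],[0,0,0.021,0,0,0,0],[0,0,0.024,0,0,0,0],[0,0,0.026,0,0,0,0],[0,0,0.028,0,0,0,0],[0,0,0.028,0,0,0,0]]]}}

```text
clock: 27.25
tcp_pos: [0.4552, -0.2691, 0.0034]
tool_rot: [0.806, 0.593, 0.0, 0.0]
wrist_force: [-0.7, 0.2, -1.7]
width: 0.163
grip_force: 107.9
```

Call:
{"name": "move_arm", "arguments": {"motion": [[[0,0,0.0005,0,0,0,0],[0,0,0.001,0,0,0,0],[0,0,0.001,0,0,0,0]]]}}

```text
clock: 27.55
tcp_pos: [0.4552, -0.2691, 0.0032]
tool_rot: [0.806, 0.593, 0.0, 0.0]
wrist_force: [-2.5, 2.2, 6.6]
width: 0.16
grip_force: 109.1
```

The punch is seated (about 6 N up, the same as when it was first gripped). I'll open gently, then rise straight up.

Call:
{"name": "move_arm", "arguments": {"motion": [[[0,0,0,0,0,0,0.19],[0,0,0,0,0,0,0.23],[0,0,0,0,0,0,0.3],[0,0,0,0,0,0,0.4],[0,0,0,0,0,0,0.5],[0,0,0,0,0,0,0.5],[0,0,0,0,0,0,0.5]]], "grip_force": 20}}

```text
clock: 28.25
tcp_pos: [0.4551, -0.269, 0.0025]
tool_rot: [0.806, 0.593, 0.0, -0.0]
wrist_force: [0.0, 0.3, 0.3]
width: 0.499
grip_force: 0.0
```

Call:
{"name": "move_arm", "arguments": {"motion": [[[0,0,-0.008,0,0,0,0.5],[0,0,-0.018,0,0,0,0.5],[0,0,-0.035,0,0,0,0.5],[0,0,-0.06,0,0,0,0.5],[0,0,-0.09,0,0,0,0.5],[0,0,-0.12,0,0,0,0.5],[0,0,-0.13,0,0,0,0.5],[0,0,-0.13,0,0,0,0.5],[0,0,-0.13,0,0,0,0.5],[0,0,-0.13,0,0,0,0.5]]]}}

```text
clock: 29.25
tcp_pos: [0.4546, -0.2686, 0.1313]
tool_rot: [0.806, 0.593, -0.0, -0.001]
wrist_force: [-0.7, 0.3, -0.2]
width: 0.504
grip_force: 0.0
```

Run:
```python
from h import *
s=read_state(); im=get_image("wrist"); print(s["tcp_pos"],s["width"],s["wrist_force"])
a=cv2.cvtColor(cv2.imread("pics/w3.png"),cv2.COLOR_BGR2GRAY); b=cv2.cvtColor(im,cv2.COLOR_RGB2GRAY)
for n,(x0,y0,x1,y1) in dict(tip=(305,65,336,110),taper=(300,160,340,200),tail=(300,262,340,300)).items():
    r=cv2.matchTemplate(b[max(y0-25,0):y1+25,x0-25:x1+25],a[y0:y1,x0:x1],cv2.TM_CCOEFF_NORMED); m=cv2.minMaxLoc(r); print(n,round(m[1],3),np.array(m[3])-25)
A=cv2.imread("pics/scene0.png");B=get_image("scene")[:,:,::-1]
A2=cv2.imread("pics/side0.png");B2=get_image("side")[:,:,::-1]
for n,p,q,(x,y,w,h) in [("scene rest",A,B,(225,240,65,28)),("side rest",A2,B2,(308,285,30,78)),("scene clamp",A,B,(360,215,60,50)),("side clamp",A2,B2,(305,180,60,55))]:
    d=cv2.absdiff(p,np.ascontiguousarray(q))[y:y+h,x:x+w].max(2); yy,xx=np.where(d>40); print(n,d.mean().round(1),(d>40).sum(),(xx.mean()+x,yy.mean()+y) if len(xx) else "")
```

```text
[ 0.45455846 -0.26858934  0.1312762 ] 0.504192996171152 [-0.74561101  0.29421539 -0.19673561]
tip 0.837 [1 2]
taper 0.986 [1 2]
tail 0.972 [1 2]
scene rest 24.1 513 (np.float64(237.36257309941521), np.float64(251.12670565302145))
side rest 35.8 803 (np.float64(322.68617683686176), np.float64(336.22540473225405))
scene clamp 3.6 24 (np.float64(391.375), np.float64(225.625))
side clamp 52.6 1354 (np.float64(320.7939438700148), np.float64(204.6440177252585))
```

The punch lies back in its rest, within 2 px of its first picture, and the gripper is clear. In the scene view the clamp has changed only around its leaf. I'll hand it in.

```bash
python3 -c "
from cell import *
print(finish_job())"
```

```text
the job is handed in; nothing more can be done
None
```

The pin was driven until its head bore on the keeper leaf, held there at about 14–15 N for roughly a second (highest reading 15 N), and the punch was laid back in its rest and released; I handed the job in at about 29 s, and the hand-in gave no verdict.

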